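# Sort the tools of the stone-graining bench

### The arm

A 6-joint arm with a two-finger parallel gripper is mounted at the origin on the work surface. World frame = base frame: x ahead of the robot, y to its left, z up, the work surface at z = 0. Lengths are in mm, angles in rad, forces in N, time in s.
With the tool pointing down it reaches from about 350 to 725 mm from the base axis. Payload 4.3 kg.
Tool frame: the origin (TCP) lies at the very end of the fingers, on their centre line; the grasp point (between the pads) lies 19 mm behind it (r.grasp_offset is the distance from the TCP to the grasp point, in mm); z points along the fingers, x is the direction in which the jaws open and shut, and the axes are right-handed (so a half turn about z gives the same grasp; the last joint's range is limited). The gripper opens to 85 mm and grips with 20 to 120 N. Pads are 22 mm wide; open, the fingers measure 114 mm over their backs; the gripper's body (76 mm by 85 mm) begins 54 mm behind the grasp point. The pads swing forward as they close: fully open they stand 13 mm farther back than shut.
Start: joints at [-1.36, 0.377, 0.081, 1.274, 0, 1.46], TCP at [181.324, -545.703, 202.629] pointing down, gripper open.
Joint ranges: [-2.72, 2.72], [-0.84, 1.66], [-1.02, 1.22], [-1.77, 2.12], [-1.37, 1.28], [-3.14, 3.14]. Speed limits (rad/s): [2.57, 2.57, 3.14, 3.14, 3.14, 3.14].

### API

Orientations are given as a unit quaternion [w, x, y, z].
In Python, from workcell import r gives the robot as it stands.
- The arm moves only by the tool drive_tool, never from a script. Its argument "increments" is a list of rows, each a list of 6 numbers: the shift along the tool's x, y, z in units of 40 mm (1.0 is 40 mm), then the turn, a rotation vector about the tool's x, y, z in units of 5 degrees (1.0 is 5 degrees). In form: [[tx, ty, tz, rx, ry, rz], ...]. A call has 1 to 12 rows; each row shifts and turns the pose as measured when the row begins, along the tool's axes as they then stand; what a row does not reach is not made up. A row lasts 1/8 s, in which the tool goes at most 62.5 mm and 10.7 degrees, less where a joint would pass 70% of its speed; a pose out of reach is approached as far as the arm can. A call is refused whole if a number of a shift passes 1 or a number of a turn 1, either way. A call with a gripper value outside its range is refused whole. "jaw" is the opening, from -1 (shut) to 1 (fully open), so that 0 is half open, set as the call begins (left out, the last holds). The fingers move at their own pace and stop on an object; "force" is the grip in N (left out, the last holds). Time passes only in rows, so rows that do not move let the fingers close. It gives the time, the measured TCP pose, the force and the opening at its end, in the units of the state.
- r.get_state(): the state, without advancing time (a new reading comes with each control period).
- r.read_camera(name): name is "scene" or "top" or "wrist"; returns (picture, depth): 480x640x3 uint8, red, green, blue; 480x640 float32, mm along the optical axis (not along the pixel's ray), 0 where there is no reading.
- r.camera_info(name): a dict with "K" (3x3 intrinsics, pixels), "eye" and "orientation" of the camera in the world. Camera axes: x right, y down, z forward; pixel columns grow to the right and rows downward; lengths in mm; the calibration is good to about 2 mm. The wrist camera is an equidistant fisheye: a pixel r from the principal point sees the ray r / f radians off the axis. A picture is of the moment at which its call begins: read the wrist's pose just before it. camera_info takes no time and is no camera call; for the wrist camera it gives the pose at the moment of the call.
- r.finish_job(): hands the job in, once; it reports no verdict.
Trained networks look in the newest picture that a camera, given by its name, has taken for a name from the list of things; names that differ only in an ending like _2 or _b are one class to them, and where a whole thing is asked for, a point or a joint stands for the part that bears it (a point fixed in the world has none). Each returns a list of dicts, best first, with "conf" (0 to 1); they miss things now and then, are a little off and sometimes report something else, mostly with a low value. They report only what shows in the picture. A call takes as long as a camera call. They do not tell look-alikes from the thing itself.
- r.outline_of(camera, name): "pixels" (480x640 bool, what is visible of it) and "at" ([column, row] in pixels, amid what is visible of it).
The state is a dict: "time": time; "qpos": joint angles; "dq": joint speeds; "joint_efforts": joint torques, N m; "tcp_pos": TCP position; "tcp_rot": TCP orientation; "force": force on the tool from outside, world axes, zero at the start; "moment": the same for the moment, N m; "grip_width": finger opening in mm.
Only numpy, scipy, OpenCV 4.12 (cv2) and the standard library are available. Lean on these libraries where they do the work, as an engineer would, in place of code of your own. Each camera call takes 0.05 s, during which the arm holds its last target. There are 200 camera calls.

### The job

The litho bench is being tidied before the next stone. Put the grey rubbing slip and the wooden crayon holder that lie on the open bench between the two wooden boxes each into the box that already holds its own kind: the slip with the slips, the crayon holder with the crayon holders, lying inside the box.

Things in the scene. Friction and masses are not known exactly. Their poses are not given: they have to be found in the camera images.
- slip: The rubbing slip to put away: plain oblong of dark grey stone, 80 (x) by 32 (y) by 22 mm, about 0.14 kg, lying flat on the open bench at any yaw, room round it for fingers. Origin: its centre, 11 mm above the bench; x along its length. Other things lie near it: a stepped light-wood block (85 by 34 by 26 mm) and a round metal tin (63 mm across, 30 mm high).
- holder: The crayon holder to put away: hexagonal wooden handle 16 mm across flats, then a 13 mm round brass ferrule and short black tip at its +x end; 130 mm long, about 0.04 kg, lying on a flat on the open bench at any yaw, room round it for fingers. Origin: on its axis at mid-length, 8 mm above the bench, a good place to grip (the handle runs from x = -65 to +25 mm). x along its length.
- slip_box: Fixed open box of light wood, 220 (x) by 200 (y) by 35 mm high, walls and floor 6 mm thick. Origin: centre of its underside, on the bench; x points away from the robot at yaw 0 (yaw within 0.3 rad), z up. Two more rubbing slips lie loose across its +x half, up to 28 mm above the bench; the half nearer the robot (x from -104 to 15 mm) is empty. It stands left or right on the bench, the other box opposite.
- holder_box: Fixed open box of light wood, 220 (x) by 200 (y) by 35 mm high, walls and floor 6 mm thick. Origin: centre of its underside, on the bench; x points away from the robot at yaw 0 (yaw within 0.3 rad), z up. Two more crayon holders lie loose across its +x half, up to 22 mm above the bench; the half nearer the robot (x from -104 to 15 mm) is empty. It stands left or right on the bench, the other box opposite.
There are look-alikes about, which are no part of the job. Leave any pink or yellow look-alike of the slip alone.

How it is judged (in metres and radians):
At the end, for the whole second after the job is handed in: The slip's centre is within the inside of the slip box (208 by 188 mm) and no more than 42 mm above the bench, the crayon holder's centre likewise within the crayon-holder box, both at rest (slower than 20 mm/s) (x of slip in the frame of slip_box between -0.104 and 0.104 m and y of slip in the frame of slip_box between -0.094 and 0.094 m and z of slip in the frame of slip_box between 0 and 0.042 m and linear speed of each of slip, holder below 0.02 m/s and x of holder in the frame of holder_box between -0.104 and 0.104 m and y of holder in the frame of holder_box between -0.094 and 0.094 m and z of holder in the frame of holder_box between 0 and 0.042 m); the robot touches nothing.
It also fails if it takes over 54 s, if anything falls off the work surface, if the arm or the gripper's body presses on something with over 40 N, if the wrist force passes 120 N, or if a joint passes its speed limit or range.

## Working session

There is one attempt and no reset: what is moved stays moved. The work goes in short steps, Python scripts to look and compute and a tool call to move; the robot and the scene stay as the last step left them, time stands still between calls to the robot, and variables do not carry over. Pictures are saved under pics/ and viewed, about 8 in all and at most 12, crops included, and the job is handed in when it is done.

Besides the shell and the picture viewer there is one more tool, called as name(argument=value, ...) on one line, values as JSON. drive_tool: Moves the arm, as the interface text tells. Its arguments: {"type":"object","properties":{"increments":{"type":"array","items":{"type":"array","items":{"type":"number"}}},"jaw":{"type":"number"},"force":{"type":"number"}},"required":["increments"]}

```bash
mkdir -p pics; cat > h.py <<'E'
from workcell import r
import numpy as np, cv2
from scipy.spatial.transform import Rotation as R
def q2R(q): return R.from_quat([q[1],q[2],q[3],q[0]]).as_matrix()
def cloud(cam,depth,mask):
    i=r.camera_info(cam);K=np.array(i["K"]);v,u=np.nonzero(mask&(depth>0));d=depth[v,u]
    p=np.c_[(u-K[0,2])/K[0,0]*d,(v-K[1,2])/K[1,1]*d,d]
    return p@q2R(i["orientation"]).T+np.array(i["eye"])
E
python3 - <<'E'
from h import *
p,d=r.read_camera("top")
cv2.imwrite("pics/top.png",p[:,:,::-1])
for n in ["slip","holder","slip_box","holder_box"]:
    for o in r.outline_of("top",n):
        m=o["pixels"];c=cloud("top",d,m)
        rect=cv2.minAreaRect(c[:,:2].astype(np.float32))
        print(n,round(o["conf"],2),np.round(o["at"]),m.sum(),np.round(np.median(c,0)),"zr",np.round(np.percentile(c[:,2],[5,95])),"rect",np.round(rect[0]),np.round(rect[1]),round(rect[2],1),"rgb",np.round(p[m].mean(0)))
print(r.get_state())
E
```

```text
slip 0.88 [416. 309.] 715 [ 325. -174.   22.] zr [16. 25.] rect [ 326. -175.] [32. 80.] 46.7 rgb [170. 139.  17.]
slip 0.72 [279. 234.] 662 [470.  98.  22.] zr [12. 25.] rect [473.  97.] [80. 36.] 86.1 rgb [53. 53. 52.]
slip 0.72 [294. 290.] 687 [357.  69.  22.] zr [ 3. 25.] rect [357.  70.] [81. 36.] 87.6 rgb [169. 138.  21.]
slip 0.61 [228. 304.] 719 [320. 195.  22.] zr [ 3. 25.] rect [320. 199.] [36. 87.] 16.4 rgb [168.  91. 105.]
slip 0.58 [149. 330.] 725 [280. 347.  22.] zr [10. 25.] rect [280. 351.] [34. 82.] 19.4 rgb [167. 136.  22.]
holder 0.9 [362. 239.] 504 [459. -70.  14.] zr [ 8. 18.] rect [465. -74.] [ 21. 127.] 52.9 rgb [98. 65. 34.]
slip_box 0.68 [157. 204.] 9565 [526. 346.   7.] zr [ 3. 35.] rect [546. 355.] [236. 218.] 12.2 rgb [135. 101.  66.]
holder_box 0.79 [497. 217.] 10757 [ 511. -336.    7.] zr [ 4. 35.] rect [ 525. -338.] [232. 218.] 3.1 rgb [144. 108.  71.]
{'time': 0.25, 'qpos': array([-1.36027327e+00,  3.77690798e-01,  8.03634064e-02,  1.27440128e+00,
       -1.17273577e-05,  1.46051145e+00]), 'dq': array([ 0.00048533, -0.00260431,  0.00243055, -0.00114638,  0.00232462,
       -0.00023594]), 'joint_efforts': array([ 5.43236001e-04, -4.63186562e+01,  2.69726872e+01,  1.28210604e-02,
       -9.18822820e-05,  9.52305498e-06]), 'tcp_pos': array([ 181.2610643 , -545.35260069,  202.15915388]), 'tcp_rot': array([-3.08355469e-04,  8.10966429e-01, -5.85092500e-01, -3.49665438e-04]), 'force': array([-0.1456537 ,  0.40705124, -0.25030182]), 'moment': array([ 0.02901994, -0.02981778, -0.04397121]), 'grip_width': 85.5203173135856}
```

View pics/top.png

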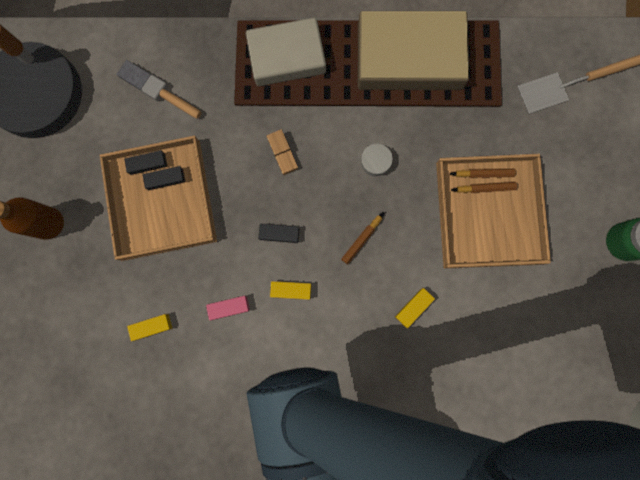

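The grey slip is at (279,234) and the holder at (362,239). The slip box is on the left at (157,204) and the holder box on the right at (497,217). The pink and yellow bars are look-alikes. Next I'll refine the yaws and plan the moves.

```bash
cat >> h.py <<'E'
def pca(c):
    m=(c.min(0)+c.max(0))/2; w,v=np.linalg.eigh(np.cov(c.T)); a=v[:,1]
    return np.degrees(np.arctan2(a[1],a[0]))
def plan(x,y,z,yaw):
    s=r.get_state();T=q2R(s["tcp_rot"]);y0=np.degrees(np.arctan2(T[1,0],T[0,0]))
    opts=[]
    for k in (-180,0,180):
        t=(yaw+k-y0+180)%360-180
        for tt in (t,t-360,t+360):
            q6=np.degrees(s["qpos"][5]-s["qpos"][0]+np.arctan2(y,x))-tt
            if abs(q6)<170: opts.append((abs(tt),tt,q6))
    _,t,q6=min(opts)
    # target: pure tool-down
    a=np.radians(y0+t);D=np.array([[np.cos(a),np.sin(a),0],[np.sin(a),-np.cos(a),0],[0,0,-1]])
    rv=R.from_matrix(T.T@D).as_rotvec(degrees=True)
    dw=np.array([x,y,z])-s["tcp_pos"]
    print("t",round(s["time"],2),"tcp",np.round(s["tcp_pos"],1),"yaw",round(y0,1),"w",round(s["grip_width"],1),"F",np.round(s["force"],1),"| turn rz units",round(-t/5,2),"q6end",round(q6),"| shift units after turn",np.round(D.T@dw/40,2),"now",np.round(T.T@dw/40,2),"tilt",np.round(T[:2,2],3))
E
python3 - <<'E'
from h import *
p,d=r.read_camera("top")
for n in ["slip","holder"]:
    for o in r.outline_of("top",n):
        m=o["pixels"]
        if n=="slip" and np.ptp(p[m].mean(0))>20: continue
        c=cloud("top",d,m);c=c[c[:,2]>8]
        print(n,np.round(o["at"]),np.round((c.min(0)+c.max(0))/2),"mean",np.round(c.mean(0)),"ang",round(pca(c[:,:2]),1))
for n in ["slip_box","holder_box"]:
    o=r.outline_of("top",n)[0];c=cloud("top",d,o["pixels"]); e=c[(c[:,2]>30)&(c[:,2]<40)]
    q=cv2.minAreaRect(e[:,:2].astype(np.float32));print(n,q,np.round(cv2.boxPoints(q)))
plan(465,-74,120,51)
E
```

```text
slip [280. 233.] [470.  97.  18.] mean [470.  97.  22.] ang 86.5
holder [363. 239.] [463. -73.  14.] mean [460. -71.  14.] ang 142.4
slip_box ((540.5057983398438, 346.05572509765625), (221.5574951171875, 201.17709350585938), 12.065531730651855) [[411. 421.]
 [453. 225.]
 [670. 271.]
 [628. 468.]]
holder_box ((520.001220703125, -329.9638366699219), (220.95208740234375, 201.68939208984375), 2.9966235160827637) [[ 404. -235.]
 [ 415. -436.]
 [ 636. -425.]
 [ 625. -223.]]
t 0.5 tcp [ 181.3 -545.7  202.6] yaw -71.6 w 85.4 F [-0.3  0.4  0.5] | turn rz units -24.52 q6end 30 | shift units after turn [13.63 -1.91  2.07] now [ -8.95 -10.45   2.07] tilt [ 0. -0.]
```

drive_tool(increments=[[0,0,0,0,0,-1],[0,0,0,0,0,-1],[0,0,0,0,0,-1],[0,0,0,0,0,-1],[0,0,0,0,0,-1],[0,0,0,0,0,-1],[0,0,0,0,0,-1],[0,0,0,0,0,-1],[0,0,0,0,0,-1],[0,0,0,0,0,-1],[0,0,0,0,0,-1],[0,0,0,0,0,-1]], jaw=1, force=40)

```text
time: 2.0
tcp_pos: [181.3, -545.8, 203.1]
tcp_rot: [0.0, 0.996, -0.084, 0.0]
force: [-0.2, 0.2, -0.7]
grip_width: 85.5
```

drive_tool(increments=[[0,0,0,0,0,-1],[0,0,0,0,0,-1],[0,0,0,0,0,-1],[0,0,0,0,0,-1],[0,0,0,0,0,-1],[0,0,0,0,0,-1],[0,0,0,0,0,-1],[0,0,0,0,0,-1],[0,0,0,0,0,-1],[0,0,0,0,0,-1],[0,0,0,0,0,-1],[0,0,0,0,0,-1]])

```text
time: 3.5
tcp_pos: [181.4, -546.0, 203.5]
tcp_rot: [0.001, 0.897, 0.442, -0.0]
force: [0.5, 0.3, -0.7]
grip_width: 85.4
```

```bash
python3 -c "
from h import *
plan(462,-72,120,52.4)"
```

```text
t 3.5 tcp [ 181.4 -546.   203.5] yaw 52.4 w 85.4 F [ 0.5  0.3 -0.7] | turn rz units 0.01 q6end 29 | shift units after turn [13.67 -1.67  2.09] now [13.67 -1.67  2.07] tilt [ 0.    -0.002]
```

drive_tool(increments=[[1,-0.12,0.15,0,0,0],[1,-0.12,0.15,0,0,0],[1,-0.12,0.15,0,0,0],[1,-0.12,0.15,0,0,0],[1,-0.12,0.15,0,0,0],[1,-0.12,0.15,0,0,0],[1,-0.12,0.15,0,0,0],[1,-0.12,0.15,0,0,0],[1,-0.12,0.15,0,0,0],[1,-0.12,0.15,0,0,0],[1,-0.12,0.15,0,0,0],[1,-0.12,0.15,0,0,0]])

```text
time: 5.0
tcp_pos: [436.8, -123.0, 130.0]
tcp_rot: [0.006, 0.898, 0.439, 0.001]
force: [0.9, 0.1, -0.2]
grip_width: 85.4
```

```bash
python3 -c "
from h import *
plan(462,-72,100,52.4)"
```

```text
t 5.0 tcp [ 436.8 -123.   130. ] yaw 52.1 w 85.4 F [ 0.9  0.1 -0.2] | turn rz units -0.06 q6end 29 | shift units after turn [ 1.39 -0.28  0.75] now [ 1.39 -0.29  0.74] tilt [ 0.007 -0.009]
```

drive_tool(increments=[[0.7,-0.14,0.37,0,0,0],[0.7,-0.14,0.37,0,0,0],[0,0,0,0,0,0],[0,0,0,0,0,0]])

```text
time: 5.5
tcp_pos: [464.7, -68.9, 100.0]
tcp_rot: [0.007, 0.897, 0.441, 0.002]
force: [0.5, -0.4, -0.1]
grip_width: 85.1
```

```bash
python3 -c "
from h import *
plan(462,-72,3,52.4)
p,d=r.read_camera('wrist');cv2.imwrite('pics/w1.png',p[:,:,::-1])"
```

```text
t 5.5 tcp [464.7 -68.9 100. ] yaw 52.4 w 85.1 F [ 0.5 -0.4 -0.1] | turn rz units -0.0 q6end 29 | shift units after turn [-0.1  -0.01  2.42] now [-0.1  -0.04  2.42] tilt [ 0.009 -0.01 ]
```

View pics/w1.png

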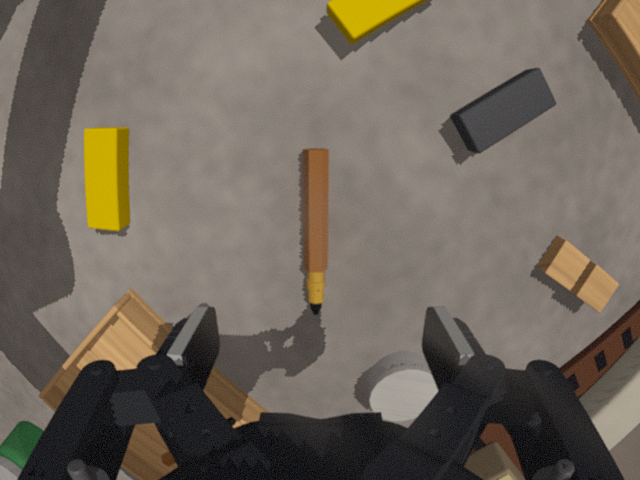

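The holder is upright in the picture at column 316, midway between the fingers (215 to 425). Alignment is good, so I'll descend.

drive_tool(increments=[[-0.1,0,0.6,0,0,0],[0,0,0.6,0,0,0],[0,0,0.6,0,0,0],[0,0,0.5,0,0,0],[0,0,0,0,0,0]])

```text
time: 6.18
tcp_pos: [465.1, -79.3, 9.6]
tcp_rot: [0.01, 0.899, 0.437, 0.004]
force: [0.0, -1.0, -0.5]
grip_width: 85.4
```

```bash
python3 -c "
from h import *
plan(462,-72,4,52.4)"
```

```text
t 6.17 tcp [465.1 -79.3   9.6] yaw 51.9 w 85.4 F [ 0.  -1.  -0.5] | turn rz units -0.11 q6end 29 | shift units after turn [ 0.1  -0.17  0.14] now [ 0.1  -0.18  0.14] tilt [ 0.016 -0.014]
```

drive_tool(increments=[[0.1,-0.17,0.13,0,0,-0.1],[0,0,0,0,0,0]])

```text
time: 6.42
tcp_pos: [463.2, -72.8, 5.6]
tcp_rot: [0.01, 0.898, 0.441, 0.005]
force: [-0.3, 0.3, 0.1]
grip_width: 85.1
```

drive_tool(increments=[[0,0,0,0,0,0],[0,0,0,0,0,0],[0,0,0,0,0,0],[0,0,0,0,0,0],[0,0,0,0,0,0],[0,0,0,0,0,0]], jaw=-1)

```text
time: 7.18
tcp_pos: [464.9, -73.1, 7.3]
tcp_rot: [0.012, 0.897, 0.441, 0.006]
force: [-0.1, -0.7, 0.8]
grip_width: 0.1
```

```bash
sed -i 's/^    dw=/    print("rv units now",np.round(rv\/5,2))\n    dw=/' h.py; python3 -c "
from h import *
plan(475,-332,100,93)"
```

```text
rv units now [ 0.29  0.1  -8.13]
t 7.17 tcp [464.9 -73.1   7.3] yaw 52.3 w 0.1 F [-0.1 -0.7  0.8] | turn rz units -8.13 q6end -38 | shift units after turn [-6.48 -0.09 -2.32] now [-4.97  4.21 -2.21] tilt [ 0.021 -0.016]
```

```bash
python3 -c "
from h import *
p,d=r.read_camera('wrist');cv2.imwrite('pics/w2.png',p[:,:,::-1])
p,d=r.read_camera('top')
for o in r.outline_of('top','holder'):
    c=cloud('top',d,o['pixels']);print(o['conf'],o['at'],np.round(np.median(c,0)),np.round(pca(c[:,:2]),1))
print(r.camera_info('wrist'),r.camera_info('top'))
"
```

```text
{'K': array([[371.64829954,   0.        , 320.35757233],
       [  0.        , 371.64829954, 240.55140602],
       [  0.        ,   0.        ,   1.        ]]), 'eye': array([398.18296775, -22.52785479, 176.16143716]), 'orientation': array([0.15166296, 0.88471119, 0.43450865, 0.07407214])} {'K': array([[479.47318335,   0.        , 318.22224314],
       [  0.        , 479.47318335, 241.97762917],
       [  0.        ,   0.        ,   1.        ]]), 'eye': array([332.19253493,  -6.79968525, 973.10422172]), 'orientation': array([-0.05260914,  0.71009359, -0.70123544,  0.03561216])}
```

View pics/w2.png

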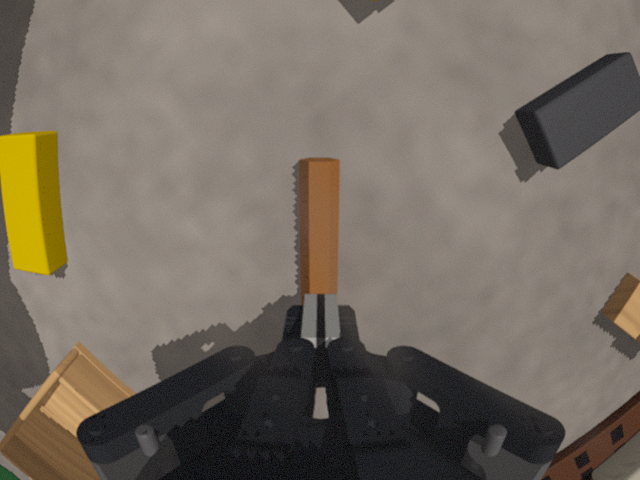

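The fingers read shut (0.1 mm) and the holder still lies beneath or behind them. I'll check where they are relative to each other using the wrist depth.

```bash
cat >> h.py <<'E'
def wray(u,v,d):
    i=r.camera_info("wrist");K=np.array(i["K"]);x,y=(u-K[0,2])/K[0,0],(v-K[1,2])/K[1,1]
    t=np.hypot(x,y)+1e-9;p=np.stack([x/t*np.tan(t)*d,y/t*np.tan(t)*d,d],-1)
    return p@q2R(i["orientation"]).T+np.array(i["eye"])
def wpt(u,v,dep): 
    return np.round(wray(np.array(float(u)),np.array(float(v)),dep[v,u]),1)
E
python3 -c "
from h import *
p,d=r.read_camera('wrist')
for u,v in [(320,170),(320,230),(320,285),(310,300),(330,300),(310,320),(330,320),(310,335),(330,335),(270,200),(200,250),(580,100)]: print(u,v,d[v,u],wpt(u,v,d))
s=r.get_state();print(s)
"
```

```text
320 170 159.48204 [417.1 -37.5  15.6]
320 230 169.06607 [438.9 -54.4  15.1]
320 285 178.44963 [461.  -71.4  15. ]
310 300 146.90685 [452.  -69.4  45.5]
330 300 146.95267 [456.9 -63.1  45.5]
310 320 130.9542 [451.6 -68.6  62.1]
330 320 130.83362 [455.9 -62.9  62.2]
310 335 122.15593 [451.9 -68.5  71.5]
330 335 122.08184 [455.9 -63.2  71.6]
270 200 179.90224 [ 4.156e+02 -6.730e+01 -1.000e-01]
200 250 188.55093 [ 4.128e+02 -1.139e+02  1.000e-01]
580 100 139.46672 [460.7  86.8  22.1]
{'time': 7.375, 'qpos': array([-0.28435792,  0.3138505 , -0.56379601,  0.66842185, -0.00891235,
        0.37264787]), 'dq': array([-0.00110482,  0.00047424, -0.00019139,  0.00150517, -0.00070067,
       -0.00154223]), 'joint_efforts': array([ 6.82781865e-04, -3.74046600e+01,  2.12027639e+01, -2.35175528e-01,
       -3.22162674e-02,  2.82323873e-05]), 'tcp_pos': array([464.85617093, -73.07049213,   7.28474224]), 'tcp_rot': array([0.01163474, 0.89737332, 0.44107643, 0.00611101]), 'force': array([ 0.47037579,  0.42360789, -0.05933612]), 'moment': array([ 0.0005595 ,  0.00797168, -0.01899638]), 'grip_width': -0.17077324341689323}
```

```bash
python3 -c "
from h import *
p,d=r.read_camera('wrist')
for v in range(284,304,2): print(v,wpt(311,v,d),wpt(330,v,d))
p,d=r.read_camera('scene')
i=r.camera_info('scene');K=i['K'];t=q2R(i['orientation']).T@(r.get_state()['tcp_pos']-i['eye']);u,v=K[0,0]*t[0]/t[2]+K[0,2],K[1,1]*t[1]/t[2]+K[1,2];print(u,v,i['eye'])
u,v=int(u),int(v);c=p[max(0,v-60):v+40,max(0,u-65):u+65,::-1];c=cv2.resize(c,None,fx=6,fy=6,interpolation=cv2.INTER_CUBIC);cv2.imwrite('pics/s1.png',c)
"
```

```text
284 [457.5 -74.2  16.1] [463.7 -67.4  14.6]
286 [458.4 -74.9  16. ] [464.6 -68.1  14.6]
288 [459.3 -75.6  15.9] [465.2 -68.6  15.1]
290 [460.2 -76.3  15.7] [466.2 -69.3  14.7]
292 [461.4 -77.2  15. ] [467.2 -70.   14.6]
294 [452.5 -69.5  39.5] [456.6 -62.8  41.2]
296 [452.  -69.1  42.4] [456.7 -62.9  42.6]
298 [452.2 -69.1  43.9] [457.3 -63.4  42.8]
300 [452.3 -69.2  45.4] [457.1 -63.3  44.9]
302 [452.2 -69.1  47.3] [456.9 -63.2  47.1]
309.346186781014 273.1322874101056 [ 748.62342794 -567.33212437 1054.14610165]
```

View pics/s1.png

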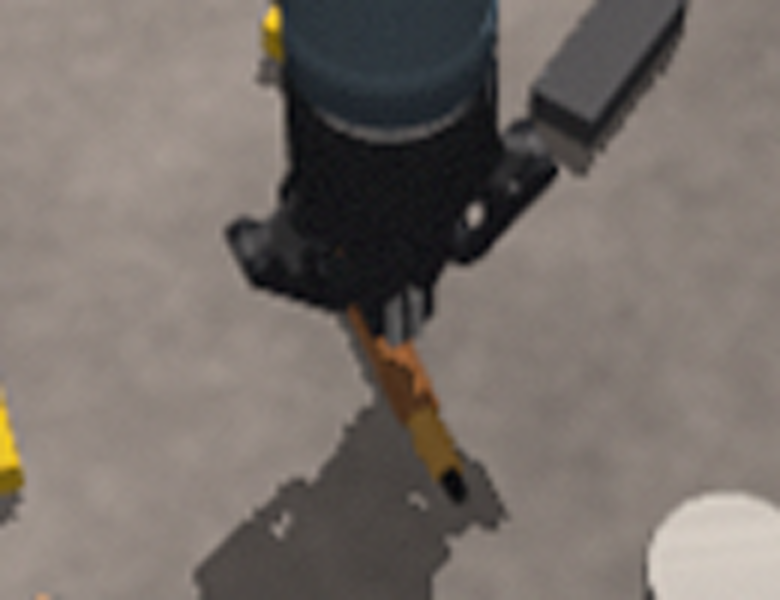

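Both views show the fingertips closed in the air about 39 mm up, while the reported TCP z is 7 mm. So the true tips sit about 31 mm above the reported TCP, and sideways they agree to 2 mm. The holder hasn't moved. I'll reopen, level the tool and go about 31 mm lower, watching the force.

drive_tool(increments=[[0,0,0,0.29,0.1,0],[0,0,0,0,0,0],[0,0,0,0,0,0],[0,0,0,0,0,0]], jaw=1)

```text
time: 7.98
tcp_pos: [465.0, -73.3, 7.3]
tcp_rot: [-0.003, 0.897, 0.441, 0.004]
force: [-0.0, 0.2, 0.6]
grip_width: 72.2
```

drive_tool(increments=[[0,0,0.2,0,0,0],[0,0,0.2,0,0,0],[0,0,0.2,0,0,0],[0,0,0,0,0,0]])

```text
time: 8.48
tcp_pos: [464.4, -72.7, -19.0]
tcp_rot: [-0.003, 0.897, 0.441, 0.004]
force: [-0.2, -0.6, 0.1]
grip_width: 85.1
```

```bash
python3 -c "
from h import *
plan(463,-72.5,-26,52.4)"
```

```text
rv units now [-0.02 -0.11 -0.01]
t 8.47 tcp [464.4 -72.7 -19. ] yaw 52.4 w 85.1 F [-0.2 -0.6  0.1] | turn rz units -0.01 q6end 29 | shift units after turn [-0.02 -0.03  0.18] now [-0.02 -0.03  0.18] tilt [0.004 0.009]
```

drive_tool(increments=[[0,0,0.16,0,0,0],[0,0,0,0,0,0]])

```text
time: 8.72
tcp_pos: [464.4, -72.6, -25.9]
tcp_rot: [-0.003, 0.897, 0.441, 0.004]
force: [0.2, -0.4, 0.9]
grip_width: 85.6
```

drive_tool(increments=[[0,0,0,0,0,0],[0,0,0,0,0,0],[0,0,0,0,0,0],[0,0,0,0,0,0],[0,0,0,0,0,0],[0,0,0,0,0,0]], jaw=-1)

```text
time: 9.48
tcp_pos: [465.1, -72.9, -25.1]
tcp_rot: [-0.002, 0.897, 0.441, 0.004]
force: [0.1, -0.8, -0.3]
grip_width: 16.4
```

The gripper holds 16.4 mm, which matches the holder. Lifting and turning now.

drive_tool(increments=[[0,0,-0.7,0,0,0],[0,0,-0.7,0,0,0],[0,0,-0.7,0,0,1],[0,0,-0.3,0,0,1],[0,0,0,0,0,1],[0,0,0,0,0,1],[0,0,0,0,0,1],[0,0,0,0,0,1],[0,0,0,0,0,1],[0,0,0,0,0,1],[0,0,0,0,0,1],[0,0,0,0,0,0.9]])

```text
time: 10.98
tcp_pos: [462.5, -73.1, 72.5]
tcp_rot: [-0.005, 1.0, 0.01, 0.001]
force: [-0.0, 0.8, -0.8]
grip_width: 15.9
```

```bash
python3 -c "
from h import *
plan(475,-332,65,3)"
```

```text
rv units now [-0.11 -0.03 -0.36]
t 10.97 tcp [462.5 -73.1  72.5] yaw 1.2 w 15.9 F [-0.   0.8 -0.8] | turn rz units -0.36 q6end 52 | shift units after turn [-0.03  6.48  0.19] now [0.18 6.48 0.13] tilt [0.002 0.009]
```

drive_tool(increments=[[0,0.9,0,0,0,-0.36],[0,0.9,0,0,0,0],[0,0.9,0,0,0,0],[0,0.9,0,0,0,0],[0,0.9,0,0,0,0],[0,0.9,0,0,0,0],[0,0.9,0,0,0,0],[0,0,0,0,0,0]])

```text
time: 11.98
tcp_pos: [474.4, -331.7, 68.2]
tcp_rot: [-0.005, 1.0, 0.028, 0.001]
force: [0.8, -0.0, 0.3]
grip_width: 16.6
```

```bash
python3 -c "
from h import *
plan(475,-332,-17,3)"
```

```text
rv units now [-0.12 -0.02  0.03]
t 11.97 tcp [ 474.4 -331.7   68.2] yaw 3.2 w 16.6 F [ 0.8 -0.   0.3] | turn rz units 0.03 q6end 52 | shift units after turn [0.02 0.01 2.13] now [0.01 0.03 2.13] tilt [0.001 0.011]
```

drive_tool(increments=[[0,0,0.6,0,0,0],[0,0,0.6,0,0,0],[0,0,0.5,0,0,0],[0,0,0.3,0,0,0],[0,0,0.05,0,0,0],[0,0,0,0,0,0]])

```text
time: 12.72
tcp_pos: [474.1, -327.1, -16.0]
tcp_rot: [-0.007, 1.0, 0.029, 0.0]
force: [1.0, 1.3, 0.3]
grip_width: 16.1
```

drive_tool(increments=[[0,0,0,0,0,0],[0,0,0,0,0,0],[0,0,0,0,0,0],[0,0,0,0,0,0]], jaw=0)

```text
time: 13.22
tcp_pos: [475.9, -328.6, -13.5]
tcp_rot: [-0.005, 1.0, 0.029, 0.002]
force: [-0.6, -0.1, 0.2]
grip_width: 43.0
```

drive_tool(increments=[[0,0,-0.5,0,0,0],[0,0,-0.7,0,0,0],[0,0,-0.8,0,0,0],[0,0,-0.8,0,0,0],[0,0,0,0,0,0]])

```text
time: 13.85
tcp_pos: [474.8, -329.5, 101.3]
tcp_rot: [-0.006, 1.0, 0.028, 0.001]
force: [0.0, 0.0, -0.5]
grip_width: 42.9
```

```bash
python3 -c "
from h import *
plan(470,97,70,-3.5)
p,d=r.read_camera('wrist');cv2.imwrite('pics/w3.png',p[:,:,::-1])"
```

```text
rv units now [-0.13 -0.03  1.35]
t 13.85 tcp [ 474.8 -329.5  101.3] yaw 3.2 w 42.9 F [ 0.   0.  -0.5] | turn rz units 1.35 q6end 105 | shift units after turn [ -0.77 -10.64   0.78] now [  0.48 -10.64   0.9 ] tilt [0.003 0.011]
```

View pics/w3.png

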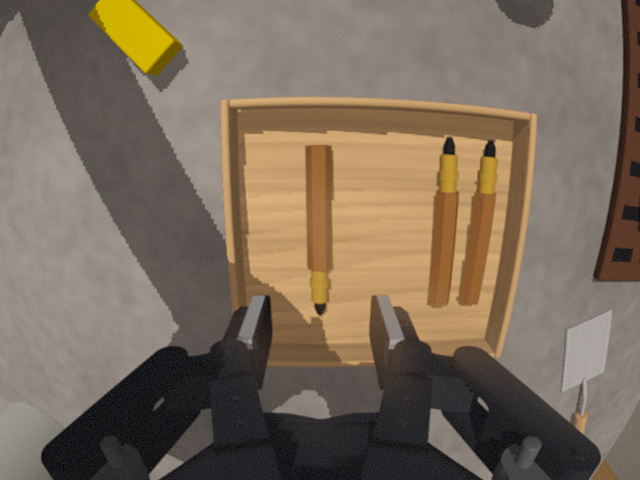

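The holder lies at (318,230) in the empty half of its box, with the other two on the right. Now the slip.

drive_tool(increments=[[0,0,0,0.1,0,0.7],[0,0,0,0,0,0.65],[-0.07,-1,0.04,0,0,0],[-0.07,-1,0.04,0,0,0],[-0.07,-1,0.04,0,0,0],[-0.07,-1,0.04,0,0,0],[-0.07,-1,0.04,0,0,0],[-0.07,-1,0.04,0,0,0],[-0.07,-1,0.04,0,0,0],[-0.07,-1,0.04,0,0,0],[-0.07,-1,0.04,0,0,0],[-0.07,-1,0.04,0,0,0]], jaw=1)

```text
time: 15.4
tcp_pos: [461.0, 86.3, 78.2]
tcp_rot: [-0.016, 0.999, -0.036, -0.012]
force: [1.2, -0.1, -0.0]
grip_width: 85.3
```

```bash
python3 -c "
from h import *
plan(471,97,45,-3.5)"
```

```text
rv units now [-0.35  0.29 -0.13]
t 15.4 tcp [461.   86.3  78.2] yaw -4.1 w 85.3 F [ 1.2 -0.1 -0. ] | turn rz units -0.13 q6end 105 | shift units after turn [ 0.23 -0.28  0.83] now [ 0.25 -0.26  0.83] tilt [-0.023  0.032]
```

drive_tool(increments=[[0.2,0,0.4,-0.35,0.29,-0.13],[0,0,0.4,0,0,0],[0,0,0,0,0,0]])

```text
time: 15.78
tcp_pos: [464.7, 89.4, 41.6]
tcp_rot: [0.0, 1.0, -0.027, -0.003]
force: [-1.3, 0.1, -0.3]
grip_width: 85.3
```

```bash
python3 -c "
from h import *
plan(471,97,-24,-3.5)
p,d=r.read_camera('wrist')
o=[o for o in r.outline_of('wrist','slip') if np.ptp(p[o['pixels']].mean(0))<20]
for o in o:
    v,u=np.nonzero(o['pixels']);c=wray(u.astype(float),v.astype(float),d[v,u]);c=c[(c[:,2]>19)&(c[:,2]<26)]
    q=cv2.minAreaRect(c[:,:2].astype(np.float32));print(o['conf'],o['at'],q,pca(c[:,:2]))
"
```

```text
rv units now [0.01 0.07 0.07]
t 15.78 tcp [464.7  89.4  41.6] yaw -3.1 w 85.3 F [-1.3  0.1 -0.3] | turn rz units 0.07 q6end 105 | shift units after turn [ 0.14 -0.2   1.64] now [ 0.16 -0.2   1.64] tilt [-0.006 -0.001]
0.76 [330.4, 243.7] ((471.6123352050781, 97.46171569824219), (79.572509765625, 32.29561996459961), 86.27938079833984) 85.965947970614
```

drive_tool(increments=[[0.17,-0.2,0.5,0,0,0.1],[0,0,0.5,0,0,0],[0,0,0.45,0,0,0],[0,0,0.2,0,0,0],[0,0,0,0,0,0]])

```text
time: 16.5
tcp_pos: [477.4, 95.5, -21.6]
tcp_rot: [0.0, 0.999, -0.034, 0.001]
force: [0.0, 0.2, 0.2]
grip_width: 85.4
```

```bash
python3 -c "
from h import *
plan(471.5,97.5,-26,-3.8)"
```

```text
rv units now [ 0.   -0.03 -0.02]
t 16.5 tcp [477.4  95.5 -21.6] yaw -3.9 w 85.4 F [0.  0.2 0.2] | turn rz units -0.02 q6end 105 | shift units after turn [-0.15 -0.04  0.11] now [-0.15 -0.04  0.11] tilt [ 0.003 -0.   ]
```

drive_tool(increments=[[-0.15,-0.04,0.1,0,0,0],[0,0,0,0,0,0]])

```text
time: 16.75
tcp_pos: [472.1, 97.5, -24.7]
tcp_rot: [-0.0, 0.999, -0.034, 0.002]
force: [0.8, 0.3, 0.2]
grip_width: 84.9
```

drive_tool(increments=[[0,0,0,0,0,0],[0,0,0,0,0,0],[0,0,0,0,0,0],[0,0,0,0,0,0],[0,0,0,0,0,0],[0,0,0,0,0,0]], jaw=-1, force=60)

```text
time: 17.5
tcp_pos: [473.3, 97.7, -23.5]
tcp_rot: [-0.0, 0.999, -0.034, 0.004]
force: [0.4, 0.2, 1.3]
grip_width: 30.5
```

drive_tool(increments=[[0,0,-0.5,0,0,0],[0,0,-0.7,0,0,0],[0,0,-0.7,0,0,-1],[0,0,-0.5,0,0,-1],[0,0,0,0,0,-1],[0,0,0,0,0,-0.2]])

```text
time: 18.25
tcp_pos: [469.0, 97.4, 72.6]
tcp_rot: [0.0, 0.994, 0.109, -0.0]
force: [-0.3, 0.3, -2.4]
grip_width: 30.7
```

```bash
python3 -c "
from h import *
c=np.array([540.5,346])+np.array([np.cos(.2106),np.sin(.2106)])*-45;print(c)
plan(c[0],c[1],60,12.1)"
```

```text
[496.49424518 336.59289936]
rv units now [0.   0.01 0.09]
t 18.25 tcp [469.   97.4  72.6] yaw 12.6 w 30.7 F [-0.3  0.3 -2.4] | turn rz units 0.09 q6end 112 | shift units after turn [ 1.93 -5.7   0.32] now [ 1.97 -5.69  0.31] tilt [-0. -0.]
```

drive_tool(increments=[[0.28,-0.81,0,0,0,0],[0.28,-0.81,0,0,0,0],[0.28,-0.81,0,0,0,0],[0.28,-0.81,0,0,0,0],[0.28,-0.81,0,0,0,0],[0.28,-0.81,0,0,0,0],[0.28,-0.81,0,0,0,0],[0,0,0,0,0,0]])

```text
time: 19.25
tcp_pos: [493.9, 340.9, 65.5]
tcp_rot: [0.002, 0.995, 0.104, -0.005]
force: [0.6, -1.3, -1.6]
grip_width: 30.7
```

```bash
python3 -c "
from h import *
plan(496,337,-16,12.1)"
```

```text
rv units now [ 0.03  0.13 -0.03]
t 19.25 tcp [493.9 340.9  65.5] yaw 11.9 w 30.7 F [ 0.6 -1.3 -1.6] | turn rz units -0.03 q6end 112 | shift units after turn [0.03 0.11 2.04] now [0.06 0.1  2.04] tilt [-0.01  -0.005]
```

drive_tool(increments=[[0.05,0.1,0.6,0,0.1,0],[0,0,0.6,0,0,0],[0,0,0.5,0,0,0],[0,0,0.25,0,0,0],[0,0,0.03,0,0,0],[0,0,0,0,0,0]])

```text
time: 20.0
tcp_pos: [495.2, 333.7, -16.8]
tcp_rot: [0.003, 0.995, 0.102, -0.002]
force: [-0.7, -1.2, -1.3]
grip_width: 30.7
```

drive_tool(increments=[[0,0,0,0,0,0],[0,0,0,0,0,0],[0,0,0,0,0,0],[0,0,0,0,0,0]], jaw=0.3)

```text
time: 20.5
tcp_pos: [496.8, 334.1, -14.9]
tcp_rot: [0.002, 0.995, 0.101, -0.001]
force: [0.3, -0.2, 0.5]
grip_width: 55.4
```

drive_tool(increments=[[0,0,-0.5,0,0,0],[0,0,-0.7,0,0,0],[0,0,-0.8,0,0,0],[0,0,-0.8,0,0,0],[0,0,0,0,0,0]])

```text
time: 21.12
tcp_pos: [496.2, 334.4, 99.7]
tcp_rot: [0.003, 0.995, 0.102, -0.002]
force: [0.3, -0.4, -1.5]
grip_width: 55.6
```

```bash
python3 -c "
from h import *
p,d=r.read_camera('wrist');cv2.imwrite('pics/w4.png',p[:,:,::-1])
p,d=r.read_camera('top')
B={'slip':((540.5,346),.2106),'holder':((520,-330),.0523)}
for n in B:
  for o in r.outline_of('top',n):
    c=cloud('top',d,o['pixels']);m=np.median(c,0);(b,a)=B[n];q=m[:2]-b
    print(n,round(o['conf'],2),np.round(m),'in box',np.round([np.cos(a)*q[0]+np.sin(a)*q[1],-np.sin(a)*q[0]+np.cos(a)*q[1]]),np.round(p[o['pixels']].mean(0)))
"
```

```text
slip 0.92 [ 325. -174.   22.] in box [-319. -464.] [113.  93.  17.]
slip 0.8 [496. 328.  28.] in box [-48.  -8.] [56. 54. 52.]
slip 0.76 [320. 194.  22.] in box [-247. -103.] [182.  97. 114.]
slip 0.66 [280. 348.  22.] in box [-254.   56.] [179. 146.  24.]
slip 0.56 [356.  72.  22.] in box [-238. -230.] [187. 152.  20.]
holder 0.64 [ 473. -320.   20.] in box [-46.  13.] [109.  73.  38.]
```

View pics/w4.png

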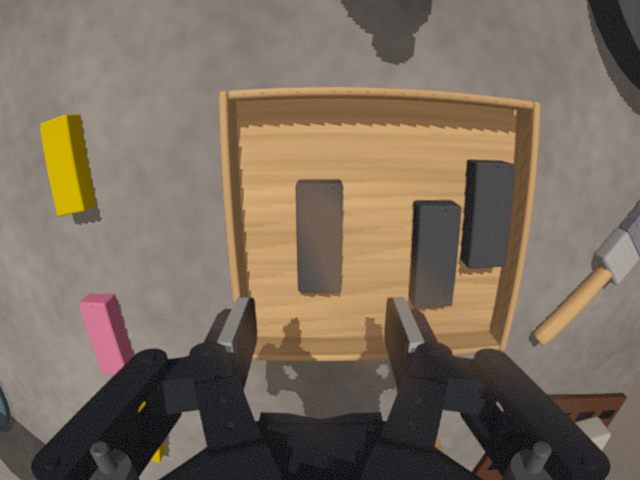

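The slip lies flat at (320,237) in the empty half of its box. Both things are placed and the gripper is clear.

```bash
python3 -c "
from h import *
print(r.finish_job())"
```

```text
the job is handed in; nothing more can be done
None
```

The grey slip is in the slip box and the crayon holder is in the holder box. I handed the job in at about 21 s on the robot's clock; no verdict was reported.

**Last checks:**

| Thing | x in box frame (mm) | y in box frame (mm) | Top surface above bench (mm) |
|---|---|---|---|
| Slip | -48 | -8 | 28 |
| Holder | -46 | 13 | about 20 |

- **At rest:** Wrist pictures show both lying flat in the empty halves of their boxes. I did not measure their speed separately.
- **Clear of contact:** The gripper was open, raised about 115 mm from where it let go, and touching nothing.
- **Look-alikes:** I did not touch the pink and yellow ones.

**What disagreed:** The real fingertips sit about 31 mm higher than the reported TCP. Because of this, my first try at the holder closed on air above it without moving it. I measured the gap with the wrist camera's depth and allowed for it in every later grasp. The slip gripped at 30.7 mm where 32 mm was expected, but it held firmly.

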